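# Stow the reverb pedal and click the cabinet door shut

## Robot

A 6-joint arm with a two-finger parallel gripper is mounted at the origin on the work surface. World frame = base frame: x ahead of the robot, y to its left, z up, the work surface at z = 0. Lengths are in m, angles in degrees, forces in N, time in s.
With the tool pointing down it reaches from about 0.4 to 0.825 m from the base axis. Payload 7 kg.
Tool frame: the origin (TCP) lies midway between the tips of the shut fingers; the grasp point (between the pads) lies 19 mm behind it; z points along the fingers, y is the direction in which the jaws open and shut (so a half turn about z gives the same grasp; the last joint's range is limited). The gripper opens to 88 mm and grips with 3 to 60 N. Pads are 19 mm wide; open, the fingers measure 130 mm over their backs; the gripper's body (78 mm by 193 mm) begins 47 mm behind the grasp point.
Start: joints at [-53.91, 20.546, 0.682, 0, -70.136, -16.507], TCP at [0.226, -0.636, 0.227] pointing down, gripper open.
Joint ranges: [-176.03, 176.03], [-82.01, 121.73], [-58.28, 71.71], [-173.87, 95.51], [-174.79, -0.11], [-173.66, 173.66]. Speed limits (degrees/s): [136.94, 136.94, 172.46, 180, 180, 180].

## Interface

Orientations are given as a 3x3 rotation matrix whose columns are the frame's x, y, z axes.
In Python, from rig import robot gives the robot as it stands. Calls block until the motion is done:
- robot.goto(position, orientation): joint-space move of the TCP to a pose.
- robot.servo_line(position, ori=None, speed=0.15): straight line of the TCP; ori=None keeps the orientation; speed is the mean speed in m/s.
- robot.movej(angles): joint-space move.
- robot.move_gripper(opening): opening from 0.0 (shut) to 1.0 (fully open); the grip force is fixed at half the most; returns when the fingers have stopped.
- robot.dwell(seconds).
- robot.ik(position, orientation): joint angles nearest the present ones, or None.
- robot.grab_frame(name): name is "side" or "top" or "wrist"; returns (picture, depth): 420x560x3 uint8, red, green, blue; 420x560 float32, m along the optical axis (not along the pixel's ray), 0 where there is no reading.
- robot.camera_info(name): a dict with "vfov" (degrees; the focal length in pixels is half the picture's height over the tangent of half this angle, whatever the lens; pixels are square), "cx", "cy" (the principal point, pixels), "view" (4x4, takes a point from world to camera coordinates); the wrist camera has in their place "T_tool_cam" (4x4, takes a point from camera to tool coordinates, whose origin is the TCP and whose axes are the flange's). Camera axes: x right, y down, z forward; pixel columns grow to the right and rows downward; lengths in m; the calibration is good to about 2 mm. The wrist camera is an equidistant fisheye: a pixel r from the principal point sees the ray r / f radians off the axis. A picture is of the moment at which its call begins: read the wrist's pose just before it. camera_info takes no time and is no camera call.
A pose or a line that the arm cannot do raises robot.Unreachable and nothing moves.
- robot.job_done(): hands the job in, once; it reports no verdict.
Readings, each from a call of its own:
- robot.read_t(): time.
- robot.read_qpos(): joint angles.
- robot.read_qvel(): joint speeds.
- robot.read_effort(): joint torques, N m.
- robot.read_position(): TCP position.
- robot.read_tcp_rot(): TCP orientation.
- robot.read_force(): force on the tool from outside, world axes, zero at the start.
- robot.read_ft_torque(): the same for the moment, N m.
- robot.read_grip_width(): opening from 0.0 (shut) to 1.0 (fully open).
Only numpy, scipy, OpenCV 4.12 (cv2) and the standard library are available. Lean on these libraries where they do the work, as an engineer would, in place of code of your own. Each camera call takes 0.05 s, during which the arm holds its last target.

## Task

Put the grey aluminium reverb pedal away: set it gently down, upright, in the pulled-out green tray of the little cabinet and slide the tray fully home. Then push the blue door shut until it is past its roller catch and stays fully closed by itself, without slamming it, and leave everything else on the table where it is.

Things in the scene. Friction and masses are not known exactly. Their poses are not given: they have to be found in the camera images.
- pedal_center (a point): Reverb pedal, the only bare grey aluminium box: 112 long, 60 wide, 39 mm high with its feet, 0.3-0.5 kg; black knobs (at the +x end) and a steel foot switch stand 11 mm above that; sides flat. Point: the pedal's centre, 20 mm above its underside; x along its length to the knobs, y across its width, z up out of the knob face. Grip across the 60 mm width.
- cabinet_front (a point): Low wooden cabinet fixed to the table, 240 wide, 240 deep, 128 mm high. Point: middle of the carcass's top front edge (in its front plane, door not counted). x points inward to the back (the front faces -x), y to the left side seen from the front, away from the hinge, z up. Opening: 216 mm wide, from 18 to 116 mm above the table.
- tray (a joint): Pull-out of the green tray in m: 0 = fully home, grows as it comes out along the cabinet's -x; 0.150 to 0.172 at the start, stop at 0.178. It stays where it is left; pushing takes about 2 N. This much of the tray stands clear of the cabinet, the rest is under the cabinet's top.
- tray_floor (a point): Green plastic tray on runners. Point: middle of its inner floor, 30 mm above the table; axes as cabinet_front. Inside 196 mm in x (-96.5 to +99.5), 184 mm in y. Side and back walls end 32 mm above the floor; the front wall (at -x, 6 mm thick) ends 50 mm above the floor, its raised middle (100 mm wide) 75 mm.
- tray_front (a point): Middle of the upper edge of the tray's front wall, on its outer face: 105 mm above the table, 102.5 mm from tray_floor in -x; axes as cabinet_front. The wall is 190 mm wide and 80 mm high above the table, in the middle 100 mm it rises to 105 mm. Push here along the cabinet's +x to slide the tray in. Home, this face is 4 mm inside the cabinet's front plane.
- door (a joint): Blue door's angle in rad: 0 = closed and seated, grows as it opens; 1.65-1.95 at the start, stop 2.2. It stays where it is left, but at about 0.05 its striker meets two sprung rollers: about 6 N at the free edge (10 N at door_push) presses it past them, then from about 0.02 on they draw it to 0 and hold it. Let go earlier it springs back ajar. A tray left out is in its way.
- door_hinge (a point): Upper end (125 mm up) of the door's vertical hinge axis: right edge seen from the front, in the outer face. Turns with the door: y along the door to its free edge (239 mm), x through the 14 mm panel from outer to inner face, z up. Closed: axes parallel to cabinet_front's, outer face 14.5 mm before the front plane. Opening turns it anticlockwise seen from above.
- door_push (a point): Point on the door's outer face 140 mm from the hinge axis, 95 mm above the table (30 mm below the door's upper edge): a good place to push, along the door's own +x; axes as door_hinge. The face is flat here. A brass knob 24 mm long, 22 mm thick stands on this face 212 mm from the hinge axis, 74 mm above the table.
- door_edge (a point): Upper corner of the door's free edge on the outer face, 239 mm from the hinge axis. Axes as door_hinge.
- pick_bowl: White ceramic bowl with picks, 112 mm across, 42 mm high; origin under its centre. Leave alone.
- hex_key: Dark steel hex key, 90 mm by 28 mm, lying flat; origin at the middle of its long arm on the table. Leave alone.
- red_pedal: Red pedal with two white knobs, 120 by 94 mm, 52 mm high, another effect than the one to stow; origin under its centre. Leave alone.
- string_box: Flat cardboard string box with a yellow band, 100 by 100 by 22 mm; origin under its centre. Leave alone.
- slide_tube: Amber glass bottleneck slide standing upright, 27 mm across, 68 mm high; origin under its centre. Leave alone.
- polish: White plastic polish bottle with a black cap, 44 mm across, 125 mm high; origin under its centre. Leave alone.
- capo: Chrome capo lying flat, 85 by 65 mm, 15 mm high; origin on the table under the middle of its straight bar. Leave alone.
There are look-alikes about, which are no part of the job. Leave any pink, purple or turquoise look-alike of the part that bears pedal_center alone.

How it is judged (in metres and radians):
On the way, in this order (a step that is already met when the one before it is completed fails the run):
1. the pedal stands upright in the tray and is let go (x of pedal_center in the frame of tray_floor between -0.07 and 0.07 m and y of pedal_center in the frame of tray_floor between -0.066 and 0.066 m and z of pedal_center in the frame of tray_floor below 0.026 m and angle between pedal_center's own z axis and vertical below 0.15 rad and contact force between the fingers and pedal below 0.2 N), for 0.2 s.
2. the tray is slid home with the pedal in it (value of joint tray below 0.01 m and z of pedal_center in the frame of tray_floor below 0.026 m and horizontal distance between pedal_center and tray_floor below 0.1 m), for 0.1 s.
At the end, for the whole second after the job is handed in: The door is closed past its catch (joint door below 0.02 rad) and stays so by itself; the tray is home (joint tray below 8 mm); the pedal stands at rest in the tray, upright within 0.15 rad, its centre within 70 mm (x) and 66 mm (y) of the middle of the tray floor and resting on it (value of joint door below 0.02 rad and value of joint tray below 0.008 m and x of pedal_center in the frame of tray_floor between -0.07 and 0.07 m and y of pedal_center in the frame of tray_floor between -0.066 and 0.066 m and z of pedal_center in the frame of tray_floor below 0.026 m and angle between pedal_center's own z axis and vertical below 0.15 rad and linear speed of pedal below 0.02 m/s); the robot touches nothing.
It fails at once if the door is slammed (closes faster than 3 rad/s) (velocity of joint door below -3 rad/s).
It fails at once if the pedal is dropped or thrown (moves faster than 0.5 m/s while not held) (contact force between the fingers and pedal below 0.05 N and linear speed of pedal above 0.5 m/s).
It fails at once if the pedal is tipped by more than 0.7 rad (angle between pedal_center's own z axis and vertical above 0.7 rad).
It fails at once if another thing on the table is shifted by more than 20 mm (distance of any of pick_bowl, hex_key, red_pedal, string_box, slide_tube, polish, capo from where it was at the start of the episode above 0.02 m).
It also fails if it takes over 64 s, if anything falls off the work surface, if the arm or the gripper's body presses on something with over 40 N, if the wrist force passes 120 N, or if a joint passes its speed limit or range.

## Working session

There is one attempt and no reset: what is moved stays moved. The work goes in short steps, each a Python script; the robot and the scene stay as the last script left them, time stands still between calls to the robot, and variables do not carry over. Pictures are saved under pics/ and viewed, and the job is handed in when it is done.

```bash
ls; mkdir -p pics
python3 - <<'E'
from rig import robot
import cv2
for n in ("side","top","wrist"):
    p,d=robot.grab_frame(n); cv2.imwrite(f"pics/{n}0.png",p[:,:,::-1]); 
    import numpy as np; np.savez(f"pics/{n}0.npz",p=p,d=d)
    print(n,robot.camera_info(n))
print(robot.read_t(),robot.read_position(),robot.read_tcp_rot())
E
```

```text
pics
side {'vfov': 56.375166704267194, 'cx': 280.3377710206794, 'cy': 206.9265380075362, 'view': array([[-0.88766208, -0.46037459, -0.01054881,  0.37202296],
       [-0.3187315 ,  0.63076691, -0.70749088,  0.27123514],
       [ 0.33236466, -0.62465058, -0.70664375,  1.16528742],
       [ 0.        ,  0.        ,  0.        ,  1.        ]])}
top {'vfov': 43.52541176506421, 'cx': 286.85507966763885, 'cy': 199.4898173334313, 'view': array([[-0.01193573, -0.99987818, -0.0100582 , -0.06249182],
       [-0.99586214,  0.01279286, -0.08997194,  0.48788893],
       [ 0.09008965,  0.0089427 , -0.99589351,  1.53289762],
       [ 0.        ,  0.        ,  0.        ,  1.        ]])}
wrist {'vfov': 65.70646984690485, 'cx': 274.1899848152451, 'cy': 207.66773574130414, 'T_tool_cam': array([[ 1.08208086e-03, -9.61653410e-01, -2.74265469e-01,
         7.32641986e-02],
       [ 9.99999265e-01,  8.90626717e-04,  8.22582034e-04,
         4.68992712e-04],
       [-5.46770664e-04, -2.74266158e-01,  9.61653667e-01,
        -1.57932207e-01],
       [ 0.00000000e+00,  0.00000000e+00,  0.00000000e+00,
         1.00000000e+00]])}
0.15 [ 0.22609266 -0.6356136   0.22586108] [[-9.42170011e-01 -3.35134815e-01 -5.70388999e-04]
 [-3.35135264e-01  9.42169343e-01  1.13306847e-03]
 [ 1.57672337e-04  1.25870060e-03 -9.99999195e-01]]
```

View pics/top0.png

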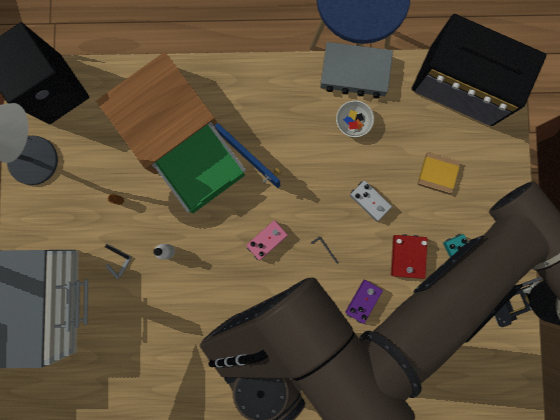

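View pics/side0.png

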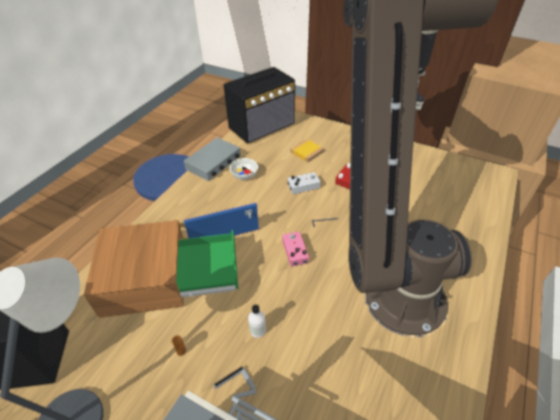

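View pics/wrist0.png

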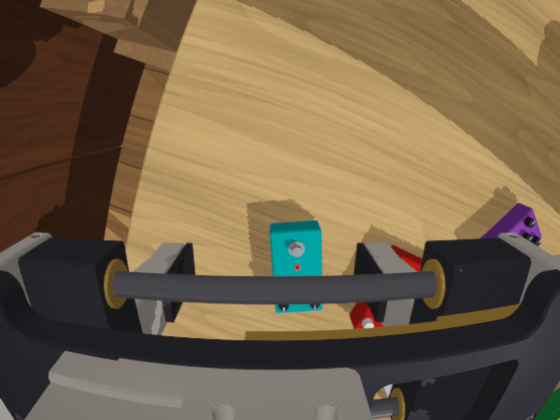

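Candidates for the pedal in the top view are grey (371,200), pink (266,239), purple (364,300) and turquoise (457,245). The grey box at (357,68) is far too big. Only (371,200) is bare grey and the right size, so I'll confirm it with a crop and measure.

```bash
cat > h.py <<'E'
import numpy as np, cv2
from rig import robot
def cam(n):
    c=robot.camera_info(n); f=210/np.tan(np.radians(c['vfov'])/2); return c,f
def ray(n,uv):
    c,f=cam(n); V=c['view']; R=V[:3,:3]; t=V[:3,3]
    uv=np.atleast_2d(uv).astype(float)
    d=np.c_[(uv[:,0]-c['cx'])/f,(uv[:,1]-c['cy'])/f,np.ones(len(uv))]
    return -R.T@t, d@R
def plane(n,uv,z):
    o,d=ray(n,uv); return o+d*((z-o[2])/d[:,2])[:,None]
def deproj(n,uv,dep):
    o,d=ray(n,uv); return o+d*np.asarray(dep).reshape(-1,1)
def cloud(n,d):
    v,u=np.mgrid[0:420,0:560]; uv=np.c_[u.ravel(),v.ravel()]
    return deproj(n,uv,d.ravel()).reshape(420,560,3)
def proj(n,P):
    c,f=cam(n); V=c['view']; q=np.atleast_2d(P)@V[:3,:3].T+V[:3,3]
    return np.c_[q[:,0]/q[:,2]*f+c['cx'],q[:,1]/q[:,2]*f+c['cy']]
E
python3 - <<'E'
from h import *
z=np.load('pics/top0.npz'); p=z['p'];d=z['d']
a=cv2.resize(p[165:235,330:410],None,fx=5,fy=5,interpolation=cv2.INTER_CUBIC)
b=cv2.resize(p[45:220,90:300],None,fx=3,fy=3,interpolation=cv2.INTER_CUBIC)
cv2.imwrite('pics/c1.png',a[:,:,::-1]);cv2.imwrite('pics/c2.png',b[:,:,::-1][:600])
C=cloud('top',d)
for nm,uv in dict(table=(330,180),pedal=(371,203),cab=(150,100),cab2=(190,110),trayfl=(190,180),door=(250,157),red=(410,255),bowl=(355,118)).items():
    print(nm,C[uv[1],uv[0]].round(4))
E
```

```text
table [ 0.5454 -0.1982  0.0064]
pedal [ 0.4722 -0.3141  0.0377]
cab [0.7632 0.3117 0.1269]
cab2 [0.7329 0.199  0.1267]
trayfl [0.5478 0.2169 0.03  ]
door [0.5968 0.0312 0.1297]
red [ 0.32   -0.4223  0.0396]
bowl [ 0.7285 -0.275   0.0252]
```

View pics/c1.png

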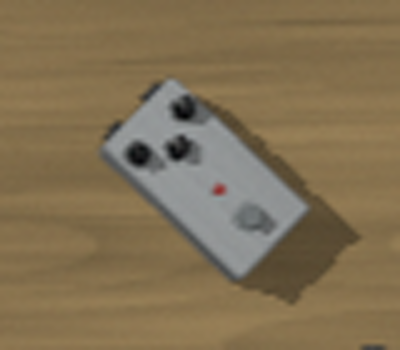

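View pics/c2.png

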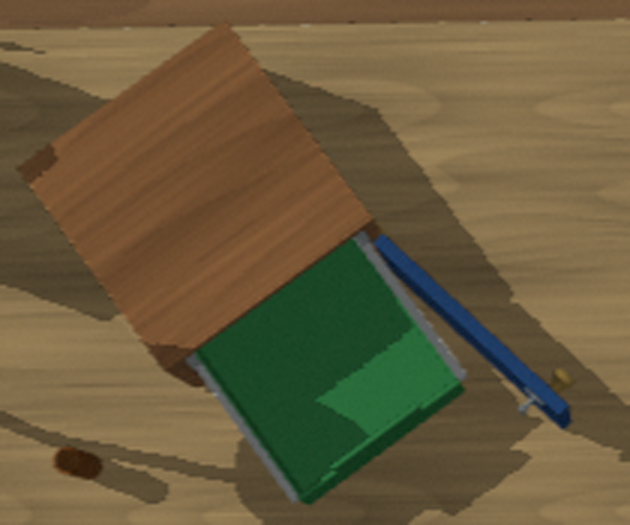

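The crop confirms the grey pedal: three black knobs at crop (140,155), (185,105) and (180,150), red LED, steel switch at (252,217). The knob end is the upper left. Next I'll measure the pedal, cabinet, tray and door.

```bash
cat > meas.py <<'E'
from h import *
z=np.load('pics/top0.npz'); p=z['p'];d=z['d']; C=cloud('top',d)
hsv=cv2.cvtColor(p,cv2.COLOR_RGB2HSV); H,S,V=[hsv[...,i].astype(int) for i in range(3)]
def win(u0,v0,u1,v1):
    m=np.zeros((420,560),bool); m[v0:v1,u0:u1]=1; return m
def big(m):
    n,l,s,_=cv2.connectedComponentsWithStats(m.astype(np.uint8)); return l==1+np.argmax(s[1:,4])
def rect(m,h):
    v,u=np.nonzero(m); P=plane('top',np.c_[u,v],h)[:,:2].astype(np.float32)
    r=cv2.minAreaRect(P*1000); return r,P
# pedal
m=big(win(340,170,400,230)&(C[...,2]>0.025)); 
r,P=rect(m,0.039); print('pedal',r,m.sum(),np.median(C[m][:,2])); print(cv2.boxPoints(r))
# top-lit face only
m2=big(win(340,170,400,230)&(S<60)&(V>120)); r,P=rect(m2,.039); print('pedal2',r,m2.sum()); print(cv2.boxPoints(r))
# cabinet
m=big(win(90,45,220,180)&(C[...,2]>0.115)&(C[...,2]<.14)&(H<25)); r,P=rect(m,0.128); print('cab',r,np.median(C[m][:,2])); print(cv2.boxPoints(r))
# green
g=(H>50)&(H<80)&(S>100)&win(140,110,250,220)
fl=big(g&(abs(C[...,2]-.03)<.012)); r,P=rect(fl,.03); print('floor',r); print(cv2.boxPoints(r))
hi=g&(C[...,2]>.06); 
print('hi green',hi.sum()); 
for zr in ((.06,.085),(.085,.12)):
    q=g&(C[...,2]>zr[0])&(C[...,2]<zr[1]); print(zr,q.sum()); 
    if q.sum()>5: print(C[q].mean(0),np.ptp(C[q],axis=0))
b=(H>100)&(H<125)&(S>100)&win(205,110,295,200)&(C[...,2]>.11); b=big(b); r,P=rect(b,.125); print('door',r,b.sum()); print(cv2.boxPoints(r))
E
python3 meas.py
```

```text
pedal ((480.9910583496094, -310.52545166015625), (114.8666763305664, 61.972686767578125), 45.29999542236328) 812 0.039722537136591796
[[ 418.56766 -329.5534 ]
 [ 462.61783 -373.14465]
 [ 543.4144  -291.4975 ]
 [ 499.3643  -247.90625]]
pedal2 ((481.4747619628906, -313.16668701171875), (108.83451843261719, 57.931427001953125), 44.15435791015625) 611
[[ 422.2549  -330.2915 ]
 [ 462.6096  -371.85535]
 [ 540.6946  -296.04187]
 [ 500.33994 -254.47803]]
cab ((735.9046630859375, 298.7884521484375), (242.58140563964844, 239.6801300048828), 35.86036682128906) 0.12751860040449214
[[567.40125 324.85895]
 [707.8087  130.6109 ]
 [904.4081  272.71796]
 [764.0006  466.966  ]]
floor ((588.232177734375, 193.28225708007812), (175.36985778808594, 185.75758361816406), 35.9582405090332)
[[462.71802 216.97437]
 [571.79407  66.61377]
 [713.74634 169.59015]
 [604.6703  319.95074]]
hi green 345
(0.06, 0.085) 212
[0.53216223 0.14329544 0.0710825 ] [0.24919281 0.25303742 0.02458908]
(0.085, 0.12) 112
[0.50730705 0.13416107 0.10121407] [0.05866581 0.08063167 0.02546228]
door ((608.7272338867188, 42.471214294433594), (236.8882293701172, 15.993614196777344), 46.3072624206543) 440
[[521.125    -37.646236]
 [532.6892   -48.694477]
 [696.32947  122.58867 ]
 [684.76526  133.6369  ]]
```

```bash
cat >> meas.py <<'E'
print('-----')
a=np.radians(35.9); X=np.array([np.cos(a),np.sin(a)]);Y=np.array([-X[1],X[0]]); cf=np.array([.6384,.2283])
def cabxy(P): q=P[...,:2]-cf; return np.stack([q@X,q@Y],-1)
for zr,zz in (((.09,.12),.105),((.068,.09),.08)):
    q=g&(C[...,2]>zr[0])&(C[...,2]<zr[1]); v,u=np.nonzero(q)
    c=cabxy(plane('top',np.c_[u,v],zz)); w=c[:,0]<-.12
    print(zr,w.sum(),np.percentile(c[w,0],[0,10,50,90,100]).round(4),np.percentile(c[w,1],[0,50,100]).round(4))
v,u=np.nonzero(fl); c=cabxy(plane('top',np.c_[u,v],.03)); print('floor',np.percentile(c[:,0],[0,1,99,100]).round(4),np.percentile(c[:,1],[0,.5,99.5,100]).round(4))
v,u=np.nonzero(b); c=cabxy(plane('top',np.c_[u,v],.125)); print('door in cab',c[np.argmax(c[:,0])],c[np.argmin(c[:,0])])
E
python3 meas.py | sed -n '/-----/,$p'
python3 - <<'E'
from h import *
import numpy as np
def Rz(deg,flip=0):
    a=np.radians(deg); x=np.array([np.cos(a),np.sin(a),0]); z=np.array([0,0,-1.]); return np.c_[x,np.cross(z,x),z]
for off in (0,180):
    print(off,robot.ik([.481,-.3115,.008],Rz(44.7+off)),robot.ik([.58,.185,.04],Rz(35.9+off)))
E
```

```text
-----
(0.09, 0.12) 104 [-0.1668 -0.1651 -0.1617 -0.1584 -0.1576] [-0.0486  0.0015  0.0498]
(0.068, 0.09) 124 [-0.166  -0.1647 -0.1625 -0.1588 -0.1577] [-0.0937 -0.0068  0.0916]
floor [-0.1488 -0.1448  0.0248  0.0265] [-0.0918 -0.0909  0.0927  0.094 ]
door in cab [-0.01549327 -0.1182049 ] [-0.25004561 -0.15018623]
0 [-13.37336465  24.41012199 -26.64834111   0.         -38.9415369
 148.07336465] [ 36.05479913  24.56252504 -20.45572884   0.         -44.98174612
  89.84520087]
180 [-13.37336465  24.41012199 -26.64834111   0.         -38.9415369
 -31.92663535] [ 36.05479913  24.56252504 -20.45572884   0.         -44.98174612
 -90.15479913]
```

Measurements against the given sizes:
- **Pedal:** centre (0.481, -0.3115), yaw 44.7°. It measures 115x62 mm against 112x60.
- **Cabinet:** front (0.638, 0.228), yaw 35.9°. It measures 240x243 mm and 127.5 mm high.
- **Tray:** outer face 165.5 mm ahead of the front, so the pull-out is about 0.1695.
- **Door:** about 1.75 rad open.

All of these are consistent, so I'll hover over the pedal.

```bash
cat >> h.py <<'E'
def Rz(deg):
    a=np.radians(deg); x=np.array([np.cos(a),np.sin(a),0]); z=np.array([0,0,-1.]); return np.c_[x,np.cross(z,x),z]
A=np.radians(35.9); X=np.array([np.cos(A),np.sin(A),0]);Y=np.array([-X[1],X[0],0]); CF=np.array([.6384,.2283,0])
def cab(x,y,z): return CF+x*X+y*Y+np.array([0,0,z])
def save(n,f):
    p,d=robot.grab_frame(n); cv2.imwrite(f'pics/{f}.png',p[:,:,::-1]); np.savez(f'pics/{f}.npz',p=p,d=d); return p,d
E
python3 - <<'E'
from h import *
robot.goto([.481,-.3115,.16],Rz(224.7))
save('wrist','w1'); print(robot.read_t(),robot.read_position(),robot.read_force())
E
```

```text
1.7417 [ 0.48075984 -0.31239452  0.16015979] [ 0.00209152 -0.22078779 -0.157916  ]
```

View pics/w1.png

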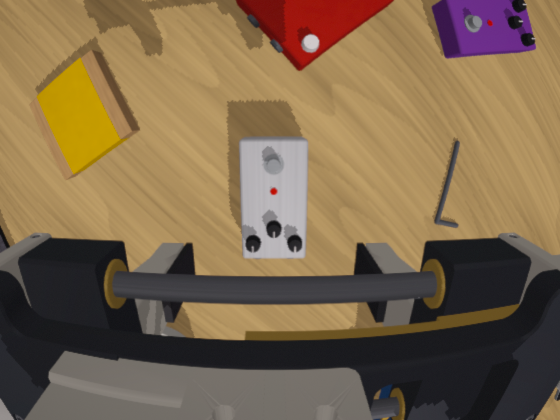

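The wrist view shows the pedal centred between the fingers (columns 241–307, rows 138–258) and aligned. The TCP should project to row 201 and the pedal's centre is at about 198, so I'll grasp it.

Run:
```python
from h import *
robot.servo_line([.481,-.3115,.008],Rz(224.7),speed=.12)
print(robot.read_position(),robot.read_force())
robot.move_gripper(0.0); print('w',robot.read_grip_width()*88, robot.read_position())
robot.servo_line([.481,-.3115,.06],speed=.08)
print('w',robot.read_grip_width()*88,robot.read_force())
save('wrist','w2'); print(robot.read_t())
```

```text
[ 0.48150293 -0.31168851  0.00866964] [0.30386452 0.48423155 0.46905154]
w 59.77969541076789 [ 0.48125331 -0.31159097  0.00821291]
w 59.72104553953003 [-0.82568438 -0.14376776 -4.94158305]
4.575
```

View pics/w2.png

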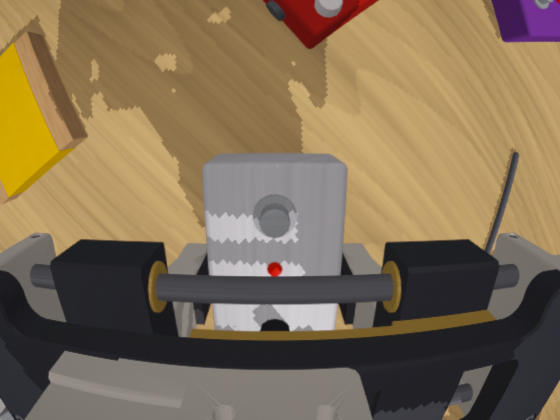

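The pedal is held (width 59.7 mm, load 5 N, level). Next I'll lift it and carry it over the tray.

Run:
```python
from h import *
robot.servo_line([.481,-.3115,.24],speed=.2)
P=cab(-.073,.006,.24); robot.goto(P,Rz(215.9))
print(P,robot.read_position(),'w',robot.read_grip_width()*88,robot.read_t())
save('top','t3');save('side','s3')
a=cv2.imread('pics/t3.png');b=cv2.imread('pics/s3.png')
cv2.imwrite('pics/ts3.png',np.hstack([cv2.resize(a[60:230,90:300],None,fx=1.9,fy=1.9),cv2.resize(b[150:320,80:290],None,fx=1.9,fy=1.9)]))
```

```text
[0.57574873 0.19035507 0.24      ] [0.57586146 0.18943551 0.23996519] w 59.99264189065558 7.475
```

View pics/ts3.png

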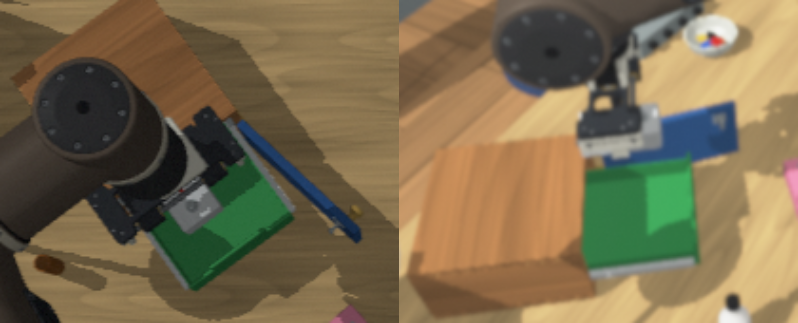

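The tray and door are undisturbed and the pedal hangs over the tray opening. I'll lower it, using force to find the floor.

Run:
```python
from h import *
z=.055
robot.servo_line(cab(-.073,.006,z),speed=.12)
f0=robot.read_force(); print(f0,robot.read_t())
for z in (.045,.0415,.0400,.0390,.0382,.0375,.037):
    robot.servo_line(cab(-.073,.006,z),speed=.03)
    f=robot.read_force(); print(z,(f-f0).round(2),robot.read_position()[2])
    if f[2]-f0[2]>2.5: break
robot.move_gripper(0.9); robot.dwell(.3)
print(robot.read_grip_width()*88,robot.read_force(),robot.read_t())
robot.servo_line(cab(-.073,.006,.20),speed=.15)
robot.goto(cab(-.15,.006,.24),Rz(215.9))
print(robot.read_t()); save('wrist','w4');save('top','t4')
```

```text
[-0.63984333  0.40582181 -4.40627677] 9.2667
0.045 [ 1.1  -0.61  1.14] 0.0447530041977501
0.0415 [ 1.44 -1.31  1.46] 0.04127203186336202
0.04 [ 0.93 -0.1   0.34] 0.03993906571586462
0.039 [ 0.54 -1.94  1.06] 0.038958692923428115
0.0382 [ 0.99 -0.38  1.29] 0.038264309847441606
0.0375 [-0.72  0.84  7.46] 0.03817594845989604
79.39128190479182 [-0.09126974 -0.41119269 -0.28429746] 11.9083
13.5833
```

View pics/w4.png

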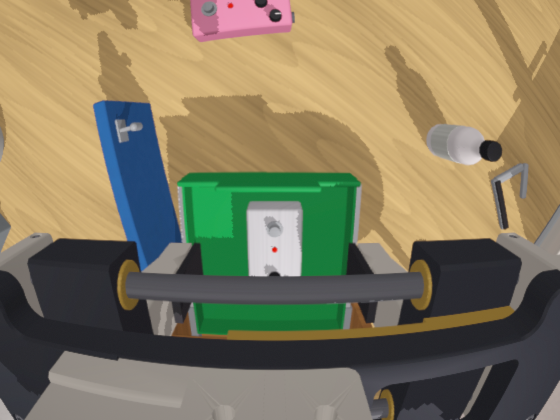

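View pics/t4.png

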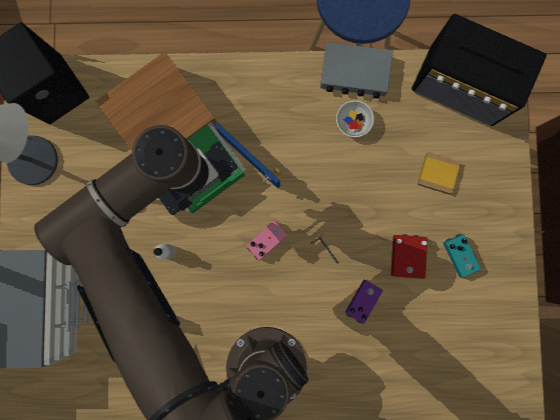

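The pedal stands upright in the tray (wrist view, about (274,240)) and is released. Floor contact came at TCP z 0.038, as expected, and nothing else has moved. Now I'll close the fingers, tilt the tool 30° and push the tray in.

```bash
cat >> h.py <<'E'
def Rtilt(t):
    t=np.radians(t); Z=np.array([0,0,1.]); x=-np.cos(t)*X-np.sin(t)*Z; z=-np.cos(t)*Z+np.sin(t)*X
    return np.c_[x,Y,z]
E
python3 - <<'E'
from h import *
z=np.load('pics/t4.npz'); C=cloud('top',z['d']); b=plane('top',[(160,252)],.125)[0]-CF; print('polish cab',b@X,b@Y)
R=Rtilt(30)
for P in (cab(-.21,0,.2),cab(-.21,0,.09),cab(-.1,0,.09),cab(-.003,0,.09)):
    q=robot.ik(P,R); print(P.round(3),None if q is None else np.round(q,1))
E
```

```text
polish cab -0.21332469349654104 0.21804889992378104
[0.468 0.105 0.2  ] [ 36.4 -13.  -47.    0.6 -26.  -91. ]
[0.468 0.105 0.09 ] None
[0.557 0.17  0.09 ] [ 36.3   8.6 -46.5   2.1  -4.9 -92.4]
[0.636 0.227 0.09 ] [ 36.2  16.  -35.3   1.   -8.7 -91.2]
```

Run:
```python
from h import *
for t in (0,10,15,20,25):
  for x in (-.205,-.15,-.1,-.05,-.003):
    q=robot.ik(cab(x,0,.09),Rtilt(t)); print(t,x,None if q is None else np.round(q,1))
```

```text
0 -0.205 [ 36.2  10.7 -33.3   0.  -46.  -90.3]
0 -0.15 [ 36.2  15.1 -27.1   0.  -47.8 -90.3]
0 -0.1 [ 36.1  19.  -21.2   0.  -49.8 -90.2]
0 -0.05 [ 36.1  22.9 -15.    0.  -52.1 -90.2]
0 -0.003 [ 36.1  26.6  -8.8   0.  -54.6 -90.2]
10 -0.205 [ 36.3   5.6 -40.7   0.1 -33.6 -90.4]
10 -0.15 [ 36.2  10.3 -34.9   0.1 -34.8 -90.4]
10 -0.1 [ 36.2  14.3 -29.3   0.1 -36.4 -90.3]
10 -0.05 [ 36.2  18.2 -23.5   0.1 -38.3 -90.3]
10 -0.003 [ 36.1  21.8 -17.7   0.1 -40.5 -90.3]
15 -0.205 [ 36.3   3.5 -44.6   0.2 -27.  -90.6]
15 -0.15 [ 36.2   8.2 -38.9   0.2 -27.9 -90.5]
15 -0.1 [ 36.2  12.3 -33.4   0.2 -29.3 -90.4]
15 -0.05 [ 36.2  16.2 -27.7   0.1 -31.1 -90.4]
15 -0.003 [ 36.1  19.8 -22.1   0.1 -33.1 -90.3]
20 -0.205 [ 36.3   1.6 -48.5   0.4 -19.9 -90.8]
20 -0.15 [ 36.3   6.5 -42.9   0.4 -20.6 -90.7]
20 -0.1 [ 36.2  10.6 -37.6   0.3 -21.8 -90.6]
20 -0.05 [ 36.2  14.6 -32.    0.2 -23.5 -90.5]
20 -0.003 [ 36.2  18.2 -26.5   0.2 -25.4 -90.4]
25 -0.205 [ 36.4   0.2 -52.7   1.  -12.1 -91.4]
25 -0.15 [ 36.3   5.2 -47.1   0.8 -12.7 -91.1]
25 -0.1 [ 36.2   9.3 -41.8   0.6 -13.8 -90.9]
25 -0.05 [ 36.2  13.3 -36.3   0.5 -15.5 -90.8]
25 -0.003 [ 36.2  16.8 -30.9   0.4 -17.3 -90.6]
```

Run:
```python
from h import *
R=Rtilt(20); z=.085
robot.move_gripper(0.0)
robot.goto(cab(-.215,0,.2),R)
robot.servo_line(cab(-.205,0,z),R,speed=.12)
f0=robot.read_force(); print(f0,robot.read_t())
for x in (-.17,-.12,-.06,-.025,-.012,-.008,-.006,-.005,-.004,-.003):
    robot.servo_line(cab(x,0,z),R,speed=.1 if x<-.02 else .03)
    f=robot.read_force()-f0; p=robot.read_position()-CF; print(x,round(p@X,4),'push',round(f@X,2),f.round(1))
    if -(f@X)>12: break
print(robot.read_t()); save('side','s5')
```

```text
[-0.08485629  0.48513437  1.1679324 ] 16.65
-0.17 -0.1701 push -0.42 [-0.  -0.7 -1.7]
-0.12 -0.1203 push -0.55 [-0.2 -0.7 -1.7]
-0.06 -0.0603 push -1.09 [-0.9 -0.7 -0.5]
-0.025 -0.0252 push -0.55 [-0.8  0.2 -2.1]
-0.012 -0.0116 push -0.89 [-0.5 -0.8 -1.3]
-0.008 -0.0077 push -0.39 [ 0.3 -1.  -0.8]
-0.006 -0.0059 push -0.36 [-0.1 -0.5 -0.9]
-0.005 -0.005 push -1.15 [-0.8 -0.8 -0.3]
-0.004 -0.0039 push -0.54 [ 0.1 -1.  -0.1]
-0.003 -0.0029 push -0.24 [ 0.5 -1.1 -0.1]
20.9167
```

View pics/s5.png

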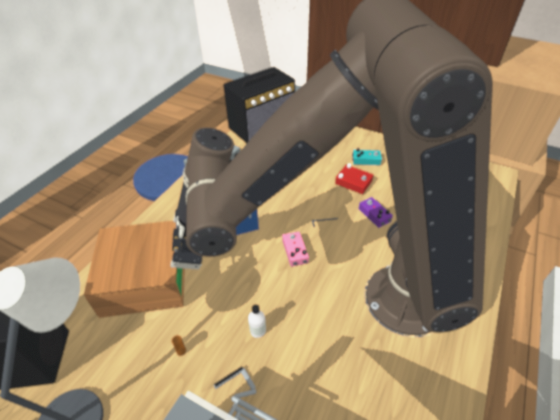

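The tray has moved in (only a sliver of green shows at (180,275)), but I haven't hit the end stop. I'll keep going in small steps until I do.

Run:
```python
from h import *
R=Rtilt(20); z=.085
for x in np.arange(-.002,.0085,.001):
    robot.servo_line(cab(x,0,z),R,speed=.02); robot.dwell(.05)
    f=robot.read_force(); p=robot.read_position()-CF; print(round(x,4),round(p@X,4),'push',round(f@X,2),f.round(1))
    if -(f@X)>7: break
print(robot.read_t()); 
robot.servo_line(cab(-.04,0,z),R,speed=.12)
robot.servo_line(cab(-.10,0,.25),R,speed=.25)
save('wrist','w6'); print(robot.read_t())
```

```text
-0.002 -0.0019 push -0.85 [-1.6  0.8  0.4]
-0.001 -0.0014 push -3.21 [-3.4 -0.8  2.5]
0.0 -0.0013 push -7.47 [-6.7 -3.5  3.4]
21.8667
23.25
```

View pics/w6.png

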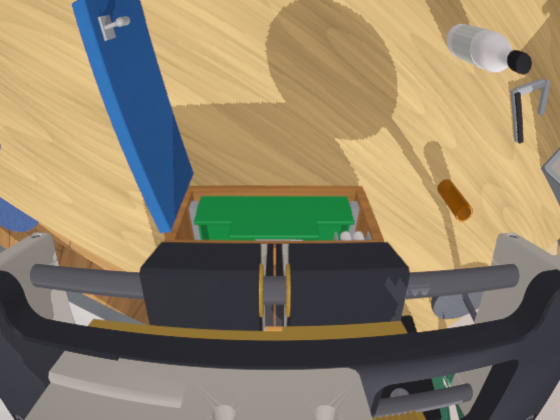

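The tray looks home: its front wall, seen at (275,212), is recessed in the opening. I'll check the depth of the green face against the front plane.

Run:
```python
from h import *
z=np.load('pics/w6.npz'); p=z['p'];d=z['d']; c,f=cam('wrist')
v,u=np.mgrid[0:420,0:560]; dx=u-c['cx'];dy=v-c['cy']; r=np.hypot(dx,dy)+1e-9; th=r/f
Pc=np.stack([np.tan(th)*dx/r*d,np.tan(th)*dy/r*d,d],-1)
T=c['T_tool_cam']; Pt=Pc@T[:3,:3].T+T[:3,3]; W=Pt@robot.read_tcp_rot().T+robot.read_position()
q=W-CF; cx=q@X; cy=q@Y; cz=W[...,2]
hsv=cv2.cvtColor(p,cv2.COLOR_RGB2HSV); g=(hsv[...,0]>50)&(hsv[...,0]<85)&(hsv[...,1]>100)&(d>0)
g[:180]=0;g[245:]=0;g[:,:185]=0;g[:,365:]=0
for lo in np.arange(.02,.12,.01):
    m=g&(cz>=lo)&(cz<lo+.01)
    if m.sum()>10: print(round(lo,3),m.sum(),np.percentile(cx[m],[10,50,90]).round(4),cy[m].min().round(3),cy[m].max().round(3))
# carcass side posts front
br=(hsv[...,0]<20)&(hsv[...,1]>80)&(d>0)&(cz>.03)&(cz<.11)&(cx<.02)&(cx>-.02)&(abs(cy)<.125)&(v>185)&(v<245)
for lo in np.arange(.03,.11,.02):
    m=br&(cz>=lo)&(cz<lo+.02)
    if m.sum()>10: print('post',lo.round(2),m.sum(),np.percentile(cx[m],[5,50]).round(4))
b=(hsv[...,0]>100)&(hsv[...,0]<125)&(hsv[...,1]>100)&(d>0)&(cz>.115)&(cz<.135)&(u<200)
P=W[b]; print('door top',b.sum(),cv2.minAreaRect((P[:,:2]*1000).astype(np.float32)))
```

```text
0.02 832 [0.0073 0.0603 0.0755] -0.094 0.094
0.03 733 [0.0068 0.0075 0.0084] -0.094 0.094
0.04 731 [0.0069 0.0074 0.0082] -0.095 0.095
0.05 808 [0.0069 0.0075 0.0083] -0.094 0.094
0.06 845 [0.0069 0.0076 0.0084] -0.094 0.095
0.07 1023 [0.007  0.0078 0.0102] -0.093 0.094
0.08 485 [0.007  0.0075 0.0083] -0.083 0.069
0.09 516 [0.0071 0.0076 0.0082] -0.049 0.05
0.1 494 [0.0074 0.0088 0.0116] -0.049 0.049
post 0.03 195 [0.0026 0.0035]
post 0.05 257 [0.0029 0.0039]
post 0.07 287 [0.0032 0.0045]
post 0.09 277 [0.0026 0.004 ]
door top 4143 ((611.0559692382812, 44.676239013671875), (236.6431121826172, 15.300727844238281), 46.45193099975586)
```

The tray face is 3.6–4 mm inside the front posts, exactly what "home" should give, so the tray is in. The wrist data also puts the cabinet and door 3.3 mm further along the cabinet's +x than the top camera did. The finger stop agrees, so I'll use that correction for the door. The door still stands at about 100.5°, with the hinge at (0.699, 0.125).

```bash
cat >> h.py <<'E'
HG=np.array([.699,.125,0])
def door(th,gap,r=.14,z=.088):  # th deg
    ph=np.radians(35.9+th); xd=np.array([np.cos(ph),np.sin(ph),0]); yd=np.array([-xd[1],xd[0],0])
    return HG+r*yd-(gap+.0095)*xd+np.array([0,0,z]), Rz(35.9+th), xd
E
python3 - <<'E'
from h import *
for th in (100.5,60,30,0):
    P,R,_=door(th,.03 if th>100 else 0); q=robot.ik(P,R); print(th,P.round(3),None if q is None else np.round(q,1))
P,R,_=door(100.5,.03,z=.26); robot.goto(P,R); print(robot.read_t(),robot.read_qpos().round(1))
save('wrist','w7');
E
```

```text
100.5 [ 0.631 -0.004  0.088] [  17.4   23.1  -15.     0.   -51.9 -151. ]
60 [0.561 0.101 0.088] [ 29.9  18.1 -23.    0.  -48.9 156. ]
30 [0.567 0.173 0.088] [ 35.9  20.  -19.9   0.  -50.  120. ]
0 [0.609 0.233 0.088] [ 38.   24.9 -12.1   0.  -53.1  87.9]
24.2417 [  17.4   15.4   -2.4   -0.   -72.3 -150.9]
```

View pics/w7.png

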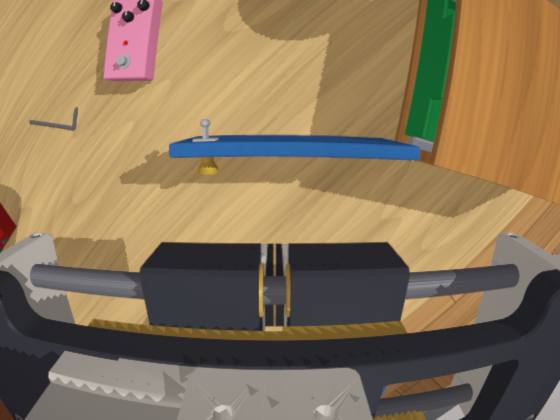

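The wrist view shows the door at (300,147) with its knob on my side, so I'm on the outer side. This yaw would run into joint 6's limit, so I'll use the half-turned tool instead, which runs from +29° to -92°.

Run:
```python
from h import *
F=np.diag([-1.,-1.,1.])
P,R,_=door(100.5,.03,z=.26); R=R@F; robot.goto(P,R); print(robot.read_qpos().round(1))
P,R,_=door(100.5,.03); robot.servo_line(P,R@F,speed=.15)
f0=robot.read_force(); print(f0.round(2),robot.read_t())
for th in np.r_[[100.5,92,84,76,68],np.arange(60,9,-8)]:
    P,R,xd=door(th,0); robot.servo_line(P,R@F,speed=.06)
    f=robot.read_force()-f0; print(round(th,1),'push',round(-f@xd,2),'err mm',(np.linalg.norm(robot.read_position()-P)*1e3).round(1))
    if np.linalg.norm(f)>15: break
print(robot.read_t()); save('side','s8')
```

```text
[ 17.4  15.4  -2.3   0.  -72.3  29. ]
[ 0.26 -0.2   0.25] 28.2417
100.5 push -0.59 err mm 0.4
92.0 push -0.88 err mm 0.3
84.0 push -0.14 err mm 0.3
76.0 push -0.94 err mm 0.3
68.0 push -0.05 err mm 0.3
60.0 push -0.28 err mm 0.3
52.0 push -0.38 err mm 0.3
44.0 push 0.26 err mm 0.4
36.0 push 0.78 err mm 0.4
28.0 push -0.28 err mm 0.4
20.0 push -0.96 err mm 0.4
12.0 push -0.25 err mm 0.5
34.1417
```

View pics/s8.png

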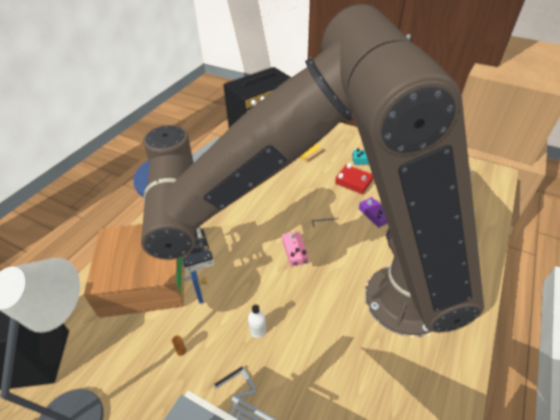

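The door follows the finger and is now ajar, with its edge at (197,288). I'll press it slowly past the catch while watching the force.

Run:
```python
from h import *
F=np.diag([-1.,-1.,1.])
robot.dwell(.1); f0=robot.read_force()*0
for th,g in [(8,0),(6,0),(5,0),(4,0),(3.3,0),(2.6,0),(2,0),(1.4,0),(.8,0),(.2,0),(0,-.0005),(0,-.0015),(0,-.0025),(0,-.0035),(0,-.0045),(0,-.0055)]:
    P,R,xd=door(th,g); robot.servo_line(P,R@F,speed=.03); robot.dwell(.1)
    f=robot.read_force()-f0; print(th,g,'push',round(-f@xd,2),'lag mm',round((P-robot.read_position())@xd*1e3,2))
    if th<.5 and -f@xd>14: break
print(robot.read_t()); 
save('side','s9')
```

```text
8 0 push 0.37 lag mm 0.17
6 0 push -0.08 lag mm 0.08
5 0 push 0.07 lag mm -0.01
4 0 push 0.51 lag mm -0.03
3.3 0 push 5.45 lag mm 0.9
2.6 0 push 7.41 lag mm 1.46
2 0 push 5.52 lag mm 1.29
1.4 0 push 0.13 lag mm -0.77
0.8 0 push 0.52 lag mm -0.15
0.2 0 push 4.45 lag mm 0.74
0 -0.0005 push 7.98 lag mm 1.69
0 -0.0015 push 11.88 lag mm 2.73
0 -0.0025 push 14.74 lag mm 3.74
39.1333
```

The force trace shows the catch clearly: it rises to 7.4 N, drops to zero, then rises again at a hard stop. I'll back off and check from above.

Run:
```python
from h import *
F=np.diag([-1.,-1.,1.])
P,R,xd=door(0,.06); robot.servo_line(P,R@F,speed=.06)
P,R,xd=door(0,.13,z=.27); robot.servo_line(P,R@F,speed=.2)
robot.dwell(.3)
p,d=save('wrist','w10'); print(robot.read_t(),robot.read_force())
c,f=cam('wrist')
v,u=np.mgrid[0:420,0:560]; dx=u-c['cx'];dy=v-c['cy']; r=np.hypot(dx,dy)+1e-9; th=r/f
Pc=np.stack([np.tan(th)*dx/r*d,np.tan(th)*dy/r*d,d],-1)
T=c['T_tool_cam']; W=(Pc@T[:3,:3].T+T[:3,3])@robot.read_tcp_rot().T+robot.read_position()
hsv=cv2.cvtColor(p,cv2.COLOR_RGB2HSV)
b=(hsv[...,0]>100)&(hsv[...,0]<125)&(hsv[...,1]>100)&(d>0)
q=W-CF; m=b&(W[...,2]>.03)&(W[...,2]<.12)&(q@X<.03)&(q@X>-.1); print(m.sum())
if m.sum()>20:
    x=(q@X)[m];y=(q@Y)[m]; k=np.polyfit(y,x,1); print('outer face slope rad',k, y.min(),y.max(),np.std(x-np.polyval(k,y)))
```

```text
41.85 [ 0.8355665   0.48177909 -0.67233343]
20
```

View pics/w10.png

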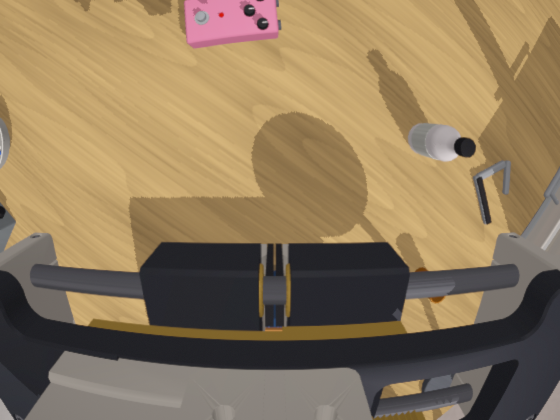

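The wrist camera faces away from the door here. I'll swing the arm clear and check with the fixed cameras.

Run:
```python
from h import *
q=np.array(robot.read_qpos()); q[0]=-45; robot.movej(list(q)); robot.dwell(.2)
p,d=save('top','t11'); save('side','s11'); print(robot.read_t(),robot.read_force())
C=cloud('top',d); hsv=cv2.cvtColor(p,cv2.COLOR_RGB2HSV)
b=(hsv[...,0]>100)&(hsv[...,0]<125)&(hsv[...,1]>90); b[:100]=0;b[200:]=0;b[:,:120]=0;b[:,290:]=0
m=b&(C[...,2]>.105)&(C[...,2]<.14); v,u=np.nonzero(m); P=plane('top',np.c_[u,v],.125)[:,:2]
r=cv2.minAreaRect((P*1000).astype(np.float32)); print(m.sum(),r)
k=np.polyfit((P-CF[:2])@Y[:2],(P-CF[:2])@X[:2],1); print('slope vs cabinet',k)
a=cv2.imread('pics/t11.png');s=cv2.imread('pics/s11.png')
cv2.imwrite('pics/ts11.png',np.hstack([cv2.resize(a[40:230,80:290],None,fx=1.9,fy=1.9),cv2.resize(s[190:380,80:290],None,fx=1.9,fy=1.9)]))
# shift of objects vs start
z0=np.load('pics/top0.npz')['p']; df=np.abs(p.astype(int)-z0).max(2)
for n,(u0,v0,u1,v1) in dict(bowl=(330,95,380,140),hex=(305,230,345,268),red=(388,230,432,282),box=(412,148,466,196),tube=(105,190,125,207),polish=(150,242,178,262),capo=(103,240,135,280)).items(): print(n,df[v0:v1,u0:u1].mean().round(1))
```

```text
44.6417 [0.01782334 0.02362656 0.2630817 ]
535 ((631.7239990234375, 221.38070678710938), (19.587478637695312, 235.21661376953125), 35.96049499511719)
slope vs cabinet [ 0.00029181 -0.00870867]
bowl 3.1
hex 3.1
red 47.9
box 3.3
tube 3.0
polish 3.0
capo 2.8
```

View pics/ts11.png

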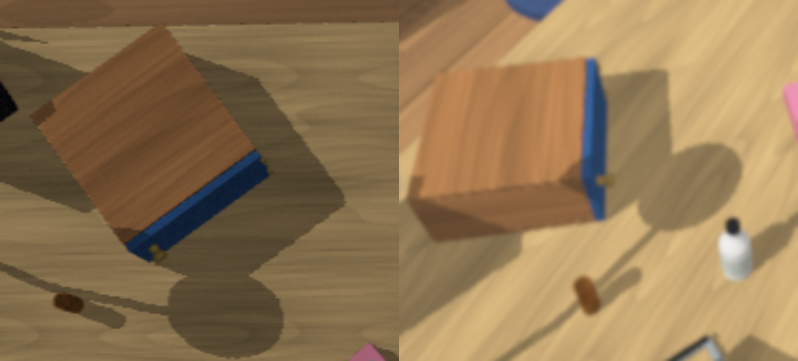

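View pics/t11.png

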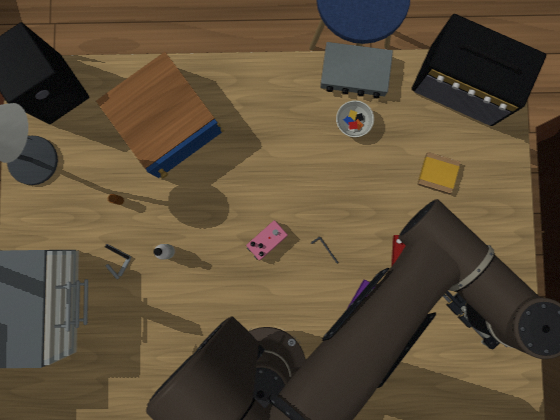

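The door is flush with the cabinet (slope 0.0003 rad) and stays shut with the arm away. The tray is inside, and the objects match the start picture; the red pedal is only hidden by the arm. Handing in.

```bash
python3 -c "
from rig import robot
robot.job_done(); print(robot.read_t())"
```

```text
the job is handed in; nothing more can be done
the job is handed in; nothing more can be done
```

I set the grey pedal upright in the green tray, slid the tray home and closed the blue door past its catch. I handed the job in just after 44.6 s, and it returns no verdict.

- **Pedal:** the force reading showed it reach the tray floor at the expected height before I let go. The wrist picture then showed it upright and well inside the tray. I could not see it again after the door was shut.
- **Tray:** it stopped at about 7 N. Its front face measured about 4 mm inside the cabinet's front plane, which is the "home" value.
- **Door:** the push force rose to 7.4 N, dropped to zero past the rollers, then rose against the stop. With the arm swung away, the top camera showed the door flush, within 0.001 rad of the cabinet front.
- **Other objects:** in the last picture, six of the seven were where they started. The red pedal was mostly hidden by the arm; I saw it undisturbed earlier, and no later move came near it.
- **Disagreement:** the top and wrist cameras differed by about 3 mm on where the cabinet is. The point where the tray stopped agreed with the wrist camera, so I used its value for the door.

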